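Load the colour-coded reagent carrier

ROBOT

A 7-joint arm with a two-finger parallel gripper is mounted at the origin on the work surface. World frame = base frame: x ahead of the robot, y to its left, z up, the work surface at z = 0. Lengths are in m, angles in rad, forces in N, time in s.
With the tool pointing down it reaches from about 0.4 to 0.85 m from the base axis. Payload 10.4 kg.
Tool frame: the origin (TCP) lies on the centre line of the jaws, within the pads' length; the fingertips stand 17 mm ahead of it and the grasp point (between the pads) lies 2 mm behind it; z points along the fingers, y is the line along which they close (so a half turn about z gives the same grasp; the last joint's range is limited). The gripper opens to 85 mm and grips with 20 to 120 N. Pads are 22 mm wide; open, the fingers measure 114 mm over their backs; the gripper's body (76 mm by 85 mm) begins 54 mm behind the grasp point. The pads swing forward as they close: fully open they stand 13 mm farther back than shut.
Start: joints at [-1.126, 0.332, -0.065, 1.46, 0.022, 1.35, -0.088], TCP at [0.282, 0.558, 0.248] pointing down, gripper open.
Joint ranges: [-2.6, 2.6], [-0.5, 2.12], [-1.47, 1.34], [0.16, 2.42], [-1.27, 4.41], [0.06, 2.06], [-2.6, 2.6]. Speed limits (rad/s): [2.22, 2.22, 2.79, 2.79, 3.14, 3.14, 3.14].

INTERFACE

Orientations are given as a unit quaternion [x, y, z, w].
In Python, from workcell import sensors, imaging, order, spotter gives the robot as it stands. The module is installed in compiled form; this text tells all that it offers.
- The arm moves only by the shell command python3 -m inch 'ROWS' [FORCE]. ROWS is JSON, a list that holds one entry, the list of rows, each a list of 7 numbers: the shift along the tool's x, y, z in m, then the turn, a rotation vector about the tool's x, y, z in rad, then the closure, from -1 (fully open) to 1 (shut). In form: [[[x, y, z, ax, ay, az, hand], ...]]. A call has 1 to 10 rows; each row is the pose to reach, as a shift and turn from the pose commanded when the call began, along the tool's axes at that moment; what a row does not reach only later rows make up. A row lasts 1/10 s, in which the tool goes at most 50 mm and 8.59 degrees, less where a joint would pass 70% of its speed; a pose out of reach is approached as far as the arm can. A call with a gripper value outside its range is refused whole. The fingers move at their own pace and stop on an object; FORCE is the grip in N (left out, the last holds). Time passes only in rows, so rows that repeat a pose let the fingers close. It gives the time, the measured TCP pose, the force, the opening and the grip force at its end, in the units of the state.
- sensors.get_obs(): the state, without advancing time (a new reading comes with each control period).
- imaging.camera(name): name is "side" or "top" or "wrist"; returns the picture (480x640x3 uint8, blue, green, red); there is no depth.
- imaging.calibration(name): a dict with "mtx" (3x3 intrinsics, pixels), "R" (3x3) and "t" (3): a world point X has camera coordinates R X + t; the wrist camera has in their place "tool_from_camera" (4x4, takes a point from camera to tool coordinates, whose origin is the TCP and whose axes are the flange's). Camera axes: x right, y down, z forward; pixel columns grow to the right and rows downward; lengths in m; the calibration is good to about 2 mm. A picture is of the moment at which its call begins: read the wrist's pose just before it. calibration takes no time and is no camera call.
- order.hand_in(): hands the job in; it is judged then, once.
Trained networks look in the newest picture that a camera, given by its name, has taken for a name from the list of things; names that differ only in an ending like _2 or _b are one class to them, and where a whole thing is asked for, a point or a joint stands for the part that bears it (a point fixed in the world has none). Each returns a list of dicts, best first, with "conf" (0 to 1); they miss things now and then, are a little off and sometimes report something else, mostly with a low value. They report only what shows in the picture. A call takes as long as a camera call.
- spotter.look_for(label, camera): "pixel" ([column, row] in pixels, amid what is visible of it).
The state is a dict: "clock": time; "joint_pos": joint angles; "joint_velocities": joint speeds; "tau": joint torques, N m; "position": TCP position; "ee_rot": TCP orientation; "ft_force": force on the tool from outside, world axes, zero at the start; "torque": the same for the moment, N m; "grip_width": opening from 0.0 (shut) to 1.0 (fully open); "grasp_force": force on a finger pad.
Only numpy, scipy, OpenCV 4.12 (cv2) and the standard library are available. Lean on these libraries where they do the work, as an engineer would, in place of code of your own. Each camera call takes 0.05 s, during which the arm holds its last target. There are 200 camera calls.

TASK

Put the two brown glass reagent bottles that stand on the bench into the white divided carrier: the red-capped one in the cell with the red floor and the blue-capped one in the cell with the blue floor. Set each down gently rather than dropping it, so that it stands upright on the cell floor, and let go.

Things in the scene. Friction and masses are not known exactly. Their poses are not given: they have to be found in the camera images.
- red_bottle: Brown glass bottle with a red cap, upright on the bench: round, straight-sided, 42 mm diameter up to 86 mm, then the cap (34 mm diameter, 90 to 112 mm = top). 0.1 to 0.2 kg. Origin at the centre of its underside, z up its axis; yaw means nothing. Not the white plastic bottle with a red cap. Bottles on the bench stand at least 85 mm apart, centre to centre.
- blue_bottle: The same brown glass bottle (42 mm diameter, 112 mm tall, 0.1 to 0.2 kg, origin at the centre of its underside, z up its axis) with a blue cap. Not the white plastic bottle with a blue cap.
- red_cell: Cell with red floor and red tabs on its walls, one of three in a row (red, blue, yellow in any order) in a fixed white carrier, 82 mm across and 234 mm along the row. Cell 70 x 70 mm inside, walls and dividers 6 mm thick, tops 55 mm above the bench. Origin: centre of the cell's floor surface, 8 mm above the bench; z up, y along the row, x across it.
- blue_cell: Cell with blue floor and blue tabs in the same carrier; same size, origin and axes as the red cell. Neighbouring cells are 76 mm apart, centre to centre. A brown bottle with a yellow cap, of the same size, already stands in the yellow cell, its top 120 mm above the bench.

How it is judged:
At the end, for the whole second after the job is handed in: The red-capped brown bottle stands in the red cell and the blue-capped one in the blue cell: each axis within 20 mm of the cell's middle in x and y, underside less than 8 mm above (5 mm below) the cell floor, tilted less than 10 degrees, released and at rest (x of red_bottle in the frame of red_cell between -0.02 and 0.02 m and y of red_bottle in the frame of red_cell between -0.02 and 0.02 m and z of red_bottle in the frame of red_cell between -0.005 and 0.008 m and angle between each of red_bottle, blue_bottle's own z axis and vertical below 0.174 rad and linear speed of each of red_bottle, blue_bottle below 0.02 m/s and contact force between the fingers and red_bottle below 0.1 N and x of blue_bottle in the frame of blue_cell between -0.02 and 0.02 m and y of blue_bottle in the frame of blue_cell between -0.02 and 0.02 m and z of blue_bottle in the frame of blue_cell between -0.005 and 0.008 m and contact force between the fingers and blue_bottle below 0.1 N); the robot touches nothing.
It fails at once if the red-capped bottle was dropped (in free fall faster than 0.8 m/s, about 33 mm of drop) (contact force between the fingers and red_bottle below 0.1 N and linear speed of red_bottle above 0.8 m/s).
It fails at once if the blue-capped bottle was dropped (in free fall faster than 0.8 m/s, about 33 mm of drop) (contact force between the fingers and blue_bottle below 0.1 N and linear speed of blue_bottle above 0.8 m/s).
It also fails if it takes over 64 s, if anything falls off the work surface, if the arm or the gripper's body presses on something with over 40 N, if the wrist force passes 120 N, or if a joint passes its speed limit or range.

## Working session

There is one attempt and no reset: what is moved stays moved. The work goes in short steps, Python scripts to look and compute and a shell command to move; the robot and the scene stay as the last step left them, time stands still between calls to the robot, and variables do not carry over. Pictures are saved under pics/ and viewed, at most 10 in all, crops included, and the job is handed in when it is done.

```bash
mkdir -p pics
python3 - <<'E'
from workcell import sensors, imaging, spotter
import cv2,numpy as np
o=sensors.get_obs();print(o['clock'],o['position'],o['ee_rot'],o['grip_width'])
ims=[]
for c in('top','side'):
    im=imaging.camera(c);ims.append(im);cv2.imwrite(f'pics/{c}0.png',im)
    k=imaging.calibration(c);print(c,np.round(k['mtx'],1).tolist(),np.round(k['R'],3).tolist(),np.round(k['t'],3).tolist())
    for n in('red_bottle','blue_bottle','red_cell','blue_cell'):
        print(n,[(np.round(d['pixel']).tolist(),round(d['conf'],2)) for d in spotter.look_for(n,c)[:3]])
print(imaging.calibration('wrist'))
E
```

```text
0.0 [0.28168839 0.55752257 0.24750964] [ 2.31781447e-01  9.72767626e-01 -6.99106375e-04 -1.36849861e-04] 1.00081474969229
top [[599.1, 0.0, 312.7], [0.0, 599.1, 240.0], [0.0, 0.0, 1.0]] [[0.021, -1.0, -0.012], [-0.991, -0.019, -0.132], [0.132, 0.015, -0.991]] [0.008, 0.553, 1.025]
red_bottle [([145.0, 295.0], 0.95)]
blue_bottle [([252.0, 304.0], 0.59)]
red_cell [([470.0, 236.0], 0.86)]
blue_cell [([423.0, 235.0], 0.62)]
side [[503.2, 0.0, 317.6], [0.0, 503.2, 232.1], [0.0, 0.0, 1.0]] [[0.908, -0.418, -0.008], [-0.208, -0.435, -0.876], [0.363, 0.797, -0.482]] [-0.486, 0.141, 0.65]
red_bottle [([217.0, 165.0], 0.6)]
blue_bottle [([233.0, 205.0], 0.57), ([373.0, 282.0], 0.41)]
red_cell [([404.0, 320.0], 0.93)]
blue_cell [([373.0, 286.0], 0.63)]
{'mtx': array([[384.55894396,   0.        , 317.01793894],
       [  0.        , 384.55894396, 238.08545693],
       [  0.        ,   0.        ,   1.        ]]), 'tool_from_camera': array([[ 4.53972371e-04, -9.62967664e-01, -2.69616529e-01,
         6.90576041e-02],
       [ 9.99999895e-01,  4.55279666e-04,  5.76846198e-05,
         3.52040867e-04],
       [ 6.72024995e-05, -2.69616526e-01,  9.62967769e-01,
        -1.24270942e-01],
       [ 0.00000000e+00,  0.00000000e+00,  0.00000000e+00,
         1.00000000e+00]])}
```

View pics/top0.png

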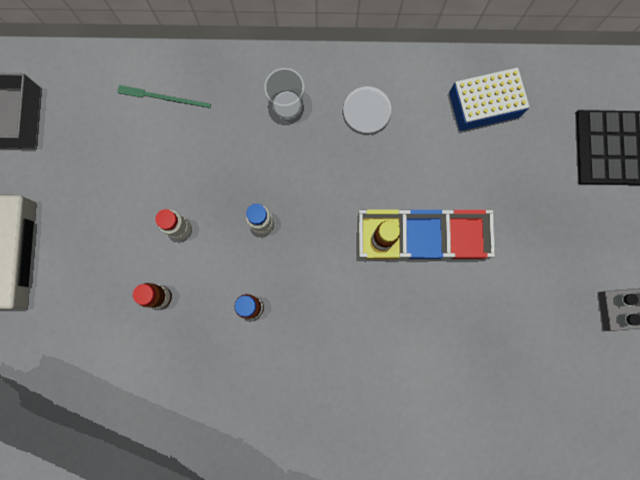

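View pics/side0.png

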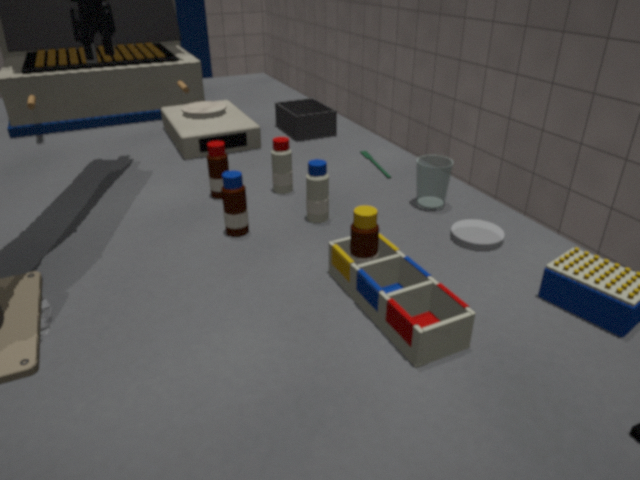

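The top view shows the brown red-capped bottle with its cap at about (145,294), the blue-capped one at (246,307), and the white plastic decoys above them at (166,220) and (258,215). The carrier spans x 360–493, y 211–259, in the order yellow, blue (424), red (467). The side view agrees: brown bottles at (217,165) and (234,205), so the second side-view blue report is actually the cell.

```bash
cat > h.py <<'E'
import numpy as np
from scipy.spatial.transform import Rotation as Ro
from workcell import sensors, imaging
def cam(name,o=None):
    k=imaging.calibration(name);K=k['mtx']
    if name!='wrist': R=k['R'];return K,R.T,-R.T@k['t']
    T=np.eye(4);T[:3,:3]=Ro.from_quat(o['ee_rot']).as_matrix();T[:3,3]=o['position']
    M=T@k['tool_from_camera'];return K,M[:3,:3],M[:3,3]
def hit(px,z,name,o=None):
    K,R,c=cam(name,o);d=R@np.linalg.solve(K,[*px,1.]);return c+d*(z-c[2])/d[2]
def proj(X,name,o=None):
    K,R,c=cam(name,o);p=K@(R.T@(np.array(X)-c));return p[:2]/p[2]
def tooldelta(X,o):
    return Ro.from_quat(o['ee_rot']).inv().apply(np.array(X)-o['position'])
E
python3 - <<'E'
from h import *
import cv2
for c in('top','side'):
    im=cv2.imread(f'pics/{c}0.png').astype(int);b,g,r=im[...,0],im[...,1],im[...,2]
    for n,m in(('red',(r>120)&(g<70)&(b<70)),('blue',(b>110)&(r<80)&(b-g>50))):
        N,l,s,ct=cv2.connectedComponentsWithStats(m.astype('uint8'))
        print(c,n,[(s[i].tolist(),ct[i].round(1).tolist(), hit(ct[i],.105,c)[:2].round(3).tolist()) for i in range(1,N) if s[i,4]>60])
for p in((361,212),(492,211),(493,257),(360,258)): print('rim',hit(p,.055,'top').round(3))
o=sensors.get_obs();print(Ro.from_quat(o['ee_rot']).as_matrix().round(3).tolist())
E
```

```text
top red [([156, 210, 20, 19, 119], [162.9, 218.2], [0.575, 0.268]), ([451, 219, 32, 20, 62], [472.2, 222.3], [0.578, -0.246]), ([134, 284, 19, 21, 120], [140.6, 294.3], [0.448, 0.298])]
top blue [([247, 204, 19, 20, 295], [255.9, 213.4], [0.586, 0.113]), ([411, 210, 31, 4, 123], [425.9, 211.5], [0.595, -0.17]), ([407, 219, 36, 39, 1283], [424.0, 237.8], [0.55, -0.166]), ([235, 296, 20, 20, 313], [244.1, 305.5], [0.433, 0.127])]
side red [([273, 137, 16, 5, 64], [280.5, 139.0], [0.579, 0.275]), ([208, 141, 16, 6, 71], [215.3, 143.5], [0.451, 0.306]), ([438, 284, 30, 23, 129], [452.7, 295.2], [0.556, -0.311]), ([388, 298, 51, 29, 401], [415.0, 315.5], [0.499, -0.323])]
side blue [([309, 160, 17, 6, 84], [316.9, 162.5], [0.591, 0.122]), ([223, 171, 18, 7, 98], [231.3, 173.9], [0.435, 0.136]), ([406, 257, 23, 19, 80], [416.9, 266.0], [0.555, -0.245]), ([359, 270, 42, 22, 183], [379.6, 283.4], [0.495, -0.257])]
rim [ 0.601 -0.065  0.055]
rim [ 0.607 -0.294  0.055]
rim [ 0.526 -0.294  0.055]
rim [ 0.52  -0.064  0.055]
[[-0.893, 0.451, -0.0], [0.451, 0.893, -0.0], [0.0, -0.0, -1.0]]
```

```bash
python3 -m inch '[[[-0.267,-0.165,0,0,0,1.103,-1],[-0.267,-0.165,0,0,0,1.103,-1],[-0.267,-0.165,0,0,0,1.103,-1],[-0.267,-0.165,0,0,0,1.103,-1],[-0.267,-0.165,0,0,0,1.103,-1],[-0.267,-0.165,0,0,0,1.103,-1],[-0.267,-0.165,0,0,0,1.103,-1],[-0.267,-0.165,0,0,0,1.103,-1],[-0.267,-0.165,0,0,0,1.103,-1],[-0.267,-0.165,0,0,0,1.103,-1]]]'
python3 - <<'E'
from h import *
from workcell import spotter
import cv2
o=sensors.get_obs();im=imaging.camera('wrist');cv2.imwrite('pics/w1.png',im)
print(o['clock'],o['position'].round(4),Ro.from_quat(o['ee_rot']).as_matrix().round(3).tolist())
for d in spotter.look_for('red_bottle','wrist')[:3]: print(d)
print(proj([.446,.29,.112],'wrist',o),proj([.446,.29,.0],'wrist',o))
E
```

```text
clock: 1.5
position: [0.4454, 0.2907, 0.2484]
ee_rot: [0.706, 0.708, 0.0, -0.0]
ft_force: [-0.7, -0.0, -0.5]
grip_width: 0.999
grasp_force: 0.0
1.5 [0.4454 0.2907 0.2484] [[-0.003, 1.0, -0.0], [1.0, 0.003, 0.0], [0.0, -0.0, -1.0]]
{'pixel': [317.0, 220.1], 'conf': 0.74}
[318.52406044 233.51209053] [318.18860412 204.03702083]
```

View pics/w1.png

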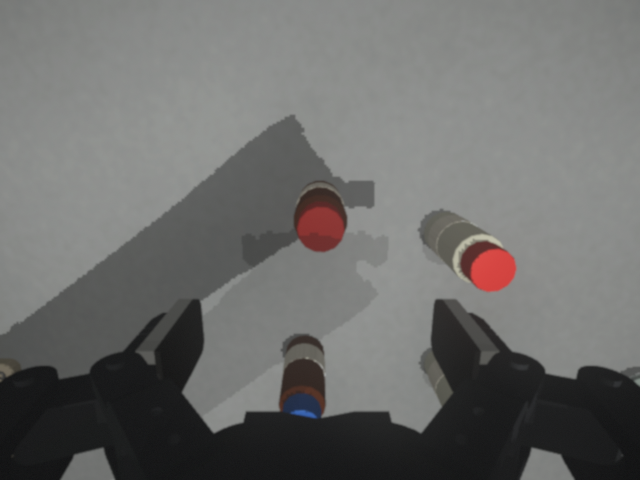

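The red cap of the brown bottle sits at about (321,227) between the jaws, about 4 mm toward +y of my estimate. I'm correcting for that, descending and gripping.

```bash
python3 -m inch '[[[0.004,0.002,0.04,0,0,0,-1],[0.004,0.002,0.085,0,0,0,-1],[0.004,0.002,0.13,0,0,0,-1],[0.004,0.002,0.16,0,0,0,-1],[0.004,0.002,0.176,0,0,0,-1],[0.004,0.002,0.176,0,0,0,-1],[0.004,0.002,0.176,0,0,0,0.5],[0.004,0.002,0.176,0,0,0,1],[0.004,0.002,0.176,0,0,0,1],[0.004,0.002,0.176,0,0,0,1]]]' 40
python3 -m inch '[[[0,0,0,0,0,0,1],[0,0,0,0,0,0,1],[0,0,0,0,0,0,1]]]'
```

```text
clock: 2.6
position: [0.4483, 0.2949, 0.0737]
ee_rot: [0.707, 0.707, 0.001, -0.0]
ft_force: [-1.9, -0.9, 6.5]
grip_width: 0.478
grasp_force: 40.2
clock: 2.9
position: [0.4483, 0.2948, 0.0737]
ee_rot: [0.707, 0.707, 0.001, -0.0]
ft_force: [-2.1, -0.5, 6.8]
grip_width: 0.478
grasp_force: 40.2
```

```bash
python3 -m inch '[[[0,0,-0.02,0,0,0,1],[0,0,-0.06,0,0,0,1],[0,0,-0.1,0,0,0,1],[0,0,-0.14,0,0,0,1],[-0.02,0.005,-0.16,0,0,0,1],[-0.06,0.013,-0.16,0,0,0,1],[-0.1,0.021,-0.16,0,0,0,1],[-0.14,0.03,-0.16,0,0,0,1],[-0.18,0.038,-0.16,0,0,0,1],[-0.22,0.047,-0.16,0,0,0,1]]]' && python3 -m inch '[[[-0.04,0.009,0,0,0,0,1],[-0.08,0.017,0,0,0,0,1],[-0.12,0.026,0,0,0,0,1],[-0.16,0.034,0,0,0,0,1],[-0.2,0.043,0,0,0,0,1],[-0.24,0.051,0,0,0,0,1],[-0.28,0.06,0,0,0,0,1],[-0.31,0.068,0,0,0,0,1],[-0.33,0.07,0,0,0,0,1],[-0.33,0.07,0,0,0,0,1]]]'
python3 - <<'E'
from h import *
import cv2
o=sensors.get_obs();im=imaging.camera('wrist');cv2.imwrite('pics/w2.png',im)
print(o['clock'],o['position'].round(4))
for y in(-.065,-.294): print(proj([.604,y,.055],'wrist',o),proj([.523,y,.055],'wrist',o))
print(proj([.565,-.255,.008],'wrist',o))
E
```

```text
clock: 3.9
position: [0.4947, 0.0725, 0.2328]
ee_rot: [0.707, 0.707, 0.001, -0.0]
ft_force: [0.3, 0.4, -2.3]
grip_width: 0.478
grasp_force: 41.2
clock: 4.9
position: [0.5638, -0.2593, 0.2324]
ee_rot: [0.709, 0.706, -0.001, 0.0]
ft_force: [0.5, 0.4, -2.0]
grip_width: 0.481
grasp_force: 41.1
4.9 [ 0.5638 -0.2593  0.2324]
[377.15808762 -65.88486583] [255.58440593 -65.24396556]
[366.5046582  259.74247253] [268.68953435 260.0740508 ]
[319.05277434 202.97167891]
```

View pics/w2.png

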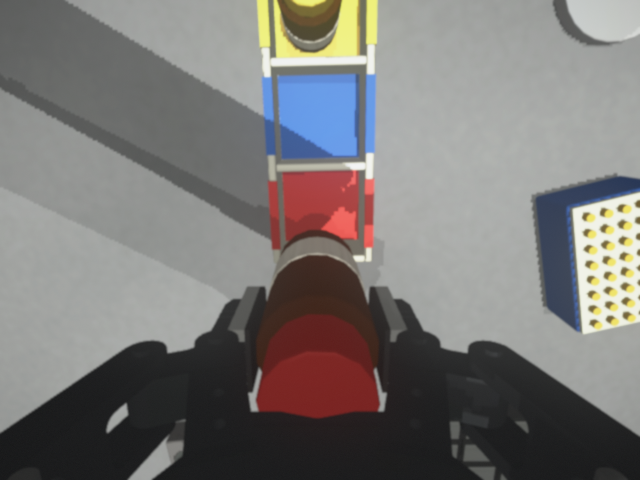

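The carrier is ahead of the held bottle. Its red/blue divider is at row ~167 (columns 271–373), the yellow/blue divider at row ~62 (270–375), and the end wall at rows 254–262 (276–371).

Run:
```python
from h import *
o=sensors.get_obs()
for p in((270,62),(375,62),(271,167),(373,167),(274,258),(371,258)): print(hit(p,.055,'wrist',o).round(4))
```

```text
[ 0.5299 -0.1407  0.055 ]
[ 0.6057 -0.1409  0.055 ]
[ 0.528  -0.2155  0.055 ]
[ 0.607  -0.2157  0.055 ]
[ 0.528  -0.2898  0.055 ]
[ 0.6081 -0.2899  0.055 ]
```

```bash
python3 -m inch '[[[0.005,0.003,0.02,0,0,0,1],[0.005,0.003,0.05,0,0,0,1],[0.005,0.003,0.08,0,0,0,1],[0.005,0.003,0.11,0,0,0,1],[0.005,0.003,0.13,0,0,0,1],[0.005,0.003,0.14,0,0,0,1],[0.005,0.003,0.145,0,0,0,1],[0.005,0.003,0.148,0,0,0,1],[0.005,0.003,0.15,0,0,0,1],[0.005,0.003,0.15,0,0,0,1]]]'
```

```text
clock: 5.95
position: [0.5681, -0.2508, 0.0829]
ee_rot: [0.707, 0.707, 0.0, 0.0]
ft_force: [0.1, -1.0, -1.1]
grip_width: 0.482
grasp_force: 41.1
```

```bash
python3 -m inch '[[[-0.002,-0.001,0.001,0,0,0,1],[-0.002,-0.001,0.0015,0,0,0,1],[-0.002,-0.001,0.0015,0,0,0,1]]]'; python3 -m inch '[[[0,0,0,0,0,0,0.3],[0,0,0,0,0,0,-0.3],[0,0,0,0,0,0,-1],[0,0,0,0,0,0,-1],[0,0,0,0,0,0,-1]]]'
```

```text
clock: 6.25
position: [0.5671, -0.2531, 0.0818]
ee_rot: [0.707, 0.707, 0.0, 0.0]
ft_force: [-2.3, 1.5, 4.8]
grip_width: 0.478
grasp_force: 41.9
clock: 6.75
position: [0.5667, -0.2528, 0.0807]
ee_rot: [0.707, 0.707, 0.0, -0.0]
ft_force: [-0.4, 0.1, 0.3]
grip_width: 1.0
grasp_force: 0.0
```

```bash
python3 -m inch '[[[0,0,-0.02,0,0,0,-1],[0,0,-0.06,0,0,0,-1],[0,0,-0.1,0,0,0,-1],[0,0,-0.14,0,0,0,-1],[0.03,-0.01,-0.168,0,0,0,-1],[0.07,-0.024,-0.168,0,0,0,-1],[0.11,-0.037,-0.168,0,0,0,-1],[0.15,-0.051,-0.168,0,0,0,-1],[0.19,-0.065,-0.168,0,0,0,-1],[0.23,-0.078,-0.168,0,0,0,-1]]]' && python3 -m inch '[[[0.04,-0.013,0,0,0,0,-1],[0.08,-0.027,0,0,0,0,-1],[0.12,-0.041,0,0,0,0,-1],[0.145,-0.05,0,0,0,0,-1],[0.155,-0.053,0,0,0,0,-1],[0.155,-0.053,0,0,0,0,-1],[0.155,-0.053,0,0,0,0,-1]]]'
python3 - <<'E'
from h import *
from workcell import spotter
import cv2
cv2.imwrite('pics/s3.png',imaging.camera('side'))
o=sensors.get_obs();im=imaging.camera('wrist');cv2.imwrite('pics/w3.png',im)
print(o['clock'],o['position'].round(4))
print([(d['pixel'],d['conf']) for d in spotter.look_for('blue_bottle','wrist')[:3]])
im=im.astype(int);b,g,r=im[...,0],im[...,1],im[...,2]
N,l,s,ct=cv2.connectedComponentsWithStats(((b>70)&(b-r>50)).astype('uint8'))
for i in range(1,N):
    if s[i,4]>200: print(s[i],ct[i],hit(ct[i],.112,'wrist',o).round(4))
print(proj([.436,.132,.112],'wrist',o))
E
```

```text
clock: 7.75
position: [0.4879, -0.0214, 0.249]
ee_rot: [0.707, 0.707, 0.0, 0.0]
ft_force: [1.3, 0.6, 0.8]
grip_width: 1.004
grasp_force: 0.0
clock: 8.45
position: [0.4362, 0.1309, 0.2488]
ee_rot: [0.708, 0.707, -0.0, 0.0]
ft_force: [-0.3, -0.0, -0.4]
grip_width: 0.999
grasp_force: 0.0
8.5 [0.4363 0.1307 0.2488]
[([315.0, 223.5], 0.66)]
[290 217  44  23 685] [310.61605839 227.98540146] [0.4314 0.1338 0.112 ]
[ 501  234   46   45 1597] [523.37257358 256.10895429] [0.5832 0.1129 0.112 ]
[317.25128718 230.48401432]
```

View pics/w3.png

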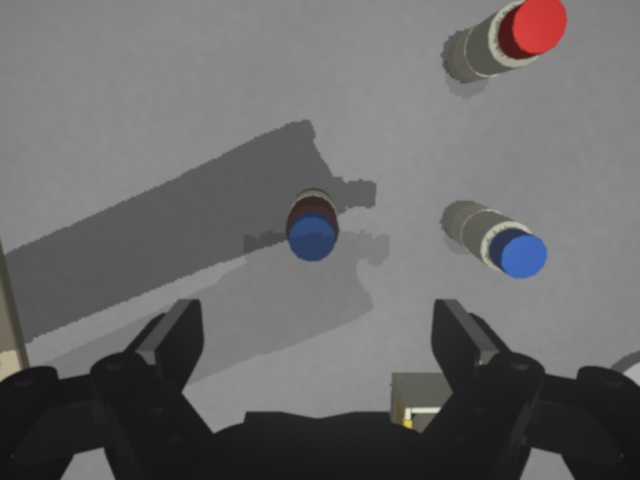

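View pics/s3.png

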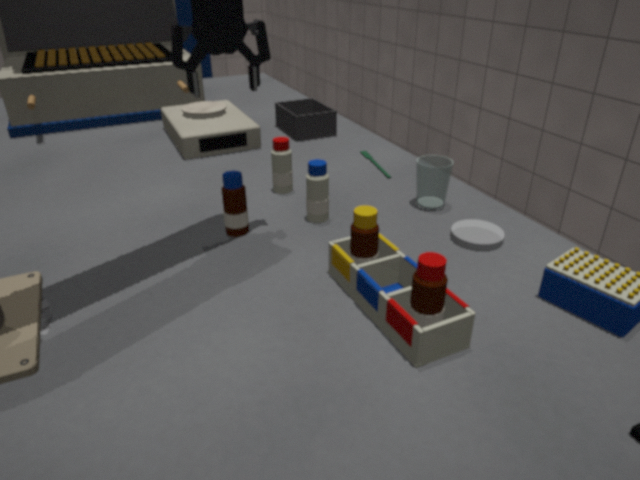

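The side view shows the red-capped bottle upright in the red cell at (430,285). The wrist view has the brown bottle's blue cap centred near (312,237), so I'm shifting −3 mm in tool x and −4 mm in tool y before descending.

```bash
python3 -m inch '[[[-0.003,-0.004,0.04,0,0,0,-1],[-0.003,-0.004,0.085,0,0,0,-1],[-0.003,-0.004,0.13,0,0,0,-1],[-0.003,-0.004,0.16,0,0,0,-1],[-0.003,-0.004,0.176,0,0,0,-1],[-0.003,-0.004,0.176,0,0,0,-1],[-0.003,-0.004,0.176,0,0,0,0.5],[-0.003,-0.004,0.176,0,0,0,1],[-0.003,-0.004,0.176,0,0,0,1],[-0.003,-0.004,0.176,0,0,0,1]]]' 40
python3 -m inch '[[[0,0,0,0,0,0,1],[0,0,0,0,0,0,1],[0,0,0,0,0,0,1]]]'
```

```text
clock: 9.6
position: [0.4324, 0.1295, 0.0741]
ee_rot: [0.707, 0.707, 0.001, 0.0]
ft_force: [-1.9, -2.1, 8.5]
grip_width: 0.48
grasp_force: 39.7
clock: 9.9
position: [0.4324, 0.1295, 0.0741]
ee_rot: [0.707, 0.707, 0.001, 0.0]
ft_force: [-1.7, -0.7, 8.0]
grip_width: 0.478
grasp_force: 39.7
```

```bash
python3 -m inch '[[[0,0,-0.02,0,0,0,1],[0,0,-0.06,0,0,0,1],[0,0,-0.1,0,0,0,1],[0,0,-0.14,0,0,0,1],[-0.02,0.009,-0.16,0,0,0,1],[-0.06,0.026,-0.16,0,0,0,1],[-0.1,0.044,-0.16,0,0,0,1],[-0.14,0.061,-0.16,0,0,0,1],[-0.18,0.079,-0.16,0,0,0,1],[-0.22,0.096,-0.16,0,0,0,1]]]' && python3 -m inch '[[[-0.035,0.015,0,0,0,0,1],[-0.06,0.027,0,0,0,0,1],[-0.08,0.036,0,0,0,0,1],[-0.087,0.0385,0,0,0,0,1],[-0.087,0.0385,0,0,0,0,1],[-0.087,0.0385,0,0,0,0,1],[-0.087,0.0385,0,0,0,0,1]]]'
```

```text
clock: 10.9
position: [0.5282, -0.0924, 0.2335]
ee_rot: [0.707, 0.707, 0.001, 0.0]
ft_force: [0.5, 0.5, -1.8]
grip_width: 0.481
grasp_force: 41.2
clock: 11.6
position: [0.5662, -0.1763, 0.2329]
ee_rot: [0.706, 0.708, 0.0, -0.0]
ft_force: [0.6, 1.4, -1.7]
grip_width: 0.48
grasp_force: 41.2
```

```bash
python3 -m inch '[[[-0.001,0.001,0.02,0,0,0,1],[-0.001,0.001,0.05,0,0,0,1],[-0.001,0.001,0.08,0,0,0,1],[-0.001,0.001,0.11,0,0,0,1],[-0.001,0.001,0.13,0,0,0,1],[-0.001,0.001,0.14,0,0,0,1],[-0.001,0.001,0.145,0,0,0,1],[-0.001,0.001,0.148,0,0,0,1],[-0.001,0.001,0.15,0,0,0,1],[-0.001,0.001,0.15,0,0,0,1]]]'; python3 -m inch '[[[0,0,0.001,0,0,0,1],[0,0,0.0015,0,0,0,1],[0,0,0.0015,0,0,0,1]]]'
```

```text
clock: 12.6
position: [0.5676, -0.1788, 0.0834]
ee_rot: [0.707, 0.707, 0.0, 0.0]
ft_force: [0.1, -0.2, -1.1]
grip_width: 0.485
grasp_force: 41.2
clock: 12.9
position: [0.5677, -0.179, 0.0823]
ee_rot: [0.707, 0.707, 0.0, 0.0]
ft_force: [-2.3, 0.2, 5.0]
grip_width: 0.481
grasp_force: 41.8
```

Force of 5 N shows contact with the floor. I'm releasing and rising.

```bash
python3 -m inch '[[[0,0,0,0,0,0,0.3],[0,0,0,0,0,0,-0.3],[0,0,0,0,0,0,-1],[0,0,0,0,0,0,-1],[0,0,0,0,0,0,-1]]]'; python3 -m inch '[[[0,0,-0.02,0,0,0,-1],[0,0,-0.06,0,0,0,-1],[0,0,-0.1,0,0,0,-1],[0,0,-0.14,0,0,0,-1],[0.03,-0.02,-0.168,0,0,0,-1],[0.07,-0.05,-0.168,0,0,0,-1],[0.11,-0.08,-0.168,0,0,0,-1],[0.14,-0.1,-0.168,0,0,0,-1],[0.14,-0.1,-0.168,0,0,0,-1],[0.14,-0.1,-0.168,0,0,0,-1]]]'
python3 - <<'E'
from h import *
import cv2
t=imaging.camera('top');s=imaging.camera('side')
a=cv2.resize(t[190:290,320:520],(640,320));b=cv2.resize(s[170:370,300:500],(280,280))
c=np.zeros((600,640,3),'uint8');c[:320]=a;c[320:,:280]=b;cv2.imwrite('pics/end.png',c)
E
```

```text
clock: 13.4
position: [0.5673, -0.1788, 0.0813]
ee_rot: [0.707, 0.707, 0.0, -0.0]
ft_force: [0.9, -0.2, -0.6]
grip_width: 1.001
grasp_force: 0.0
clock: 14.4
position: [0.4672, -0.0384, 0.2496]
ee_rot: [0.707, 0.708, 0.001, 0.0]
ft_force: [0.1, -1.1, 0.3]
grip_width: 1.004
grasp_force: 0.0
```

View pics/end.png

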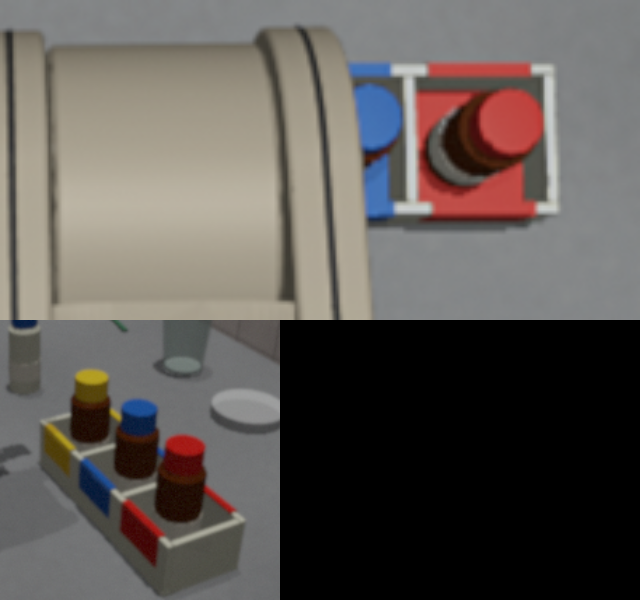

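The crops show both bottles upright in their own cells. The top-view red cap is at full-image (479,228), and I'll check that against the model before handing in.

Run:
```python
from h import *
from workcell import order
c=hit((478.75,228.1),.12,'top');print(c, proj([.567,-.254,.12],'top'))
if np.hypot(*(c[:2]-[.567,-.254]))<.012: print(order.hand_in())
```

```text
[ 0.56597903 -0.25298424  0.12      ] [479.36555861 227.49233473]
the job is handed in; nothing more can be done
None
```

The red-capped brown bottle is in the red cell and the blue-capped one in the blue cell, both upright and released with the arm clear; I handed the job in at about 14.5 s of the 64 s allowed, and no verdict came back.

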